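# Sweep the sorting tray clear of sheet holders

## Task

Empty the three spring sheet holders from the sorting tray into the white parts bin: with the fingertips, push the slide gate at the tray's spout fully open, sweep the sheet holders along the tray and out through the spout so that they drop into the bin, and then push the gate fully shut again. Only push and sweep; lift nothing. Leave the drilled angle clip where it lies on the tray, and do not shift the bin or anything else on the bench.

Things in the scene. Friction and masses are not known exactly. Their poses are not given: they have to be found in the camera images.
- tray: Sorting tray folded from grey-painted sheet metal, fixed; origin on the bench top. Flat deck, top 60 mm above the bench, from x -70 to +70 and y -126 to +200 mm in its own axes. Its +x side points away from the robot, its spout (-y) to the robot's right, up to 12 degrees askew. Walls 2.5 mm thick stand 22 mm above the deck: back at y +199, sides at x -69 and +69 from there to y -30.
- deck_middle (a point): point on the deck (z = 0.060) at tray x 0, y +90 mm, between the side walls. All loose parts on the tray start at tray y -50 mm or more; the deck from there to the mouth starts empty.
- spout_mouth (a point): middle of the mouth, at deck height, on the gate's line: tray x 0, y -120 mm. Two straight walls 22 mm high funnel to it, from tray (x -69, y -30) to (-37, -112) and from (69, -30) to (37, -112); 71 mm clear between them. Gate guide strips 6 mm high lie at y -115 to -125 from x -41 to -111, on an ear out past the tray side; a stop 12 mm high is at x +41.
- spout_end (a point): middle of the open end of the spout tongue, at deck height: tray x 0, y -168 mm. The tongue goes on level from the gate, 77 mm clear between 22 mm high cheeks, and ends over the inside of the bin, about 35 mm past the bin's low front; what is pushed off it falls in.
- gate (a joint): slide gate of the spout, m: 0 = shut, 0.074 = fully open. It slides along the tray's -x, toward the robot. Starts shut or up to 8 mm ajar; about 1.2 N of friction and no spring, so it stays where it is left. Steel strip 73 mm long, 2.5 mm thick, its top 15 mm above the deck.
- gate_tab (a point): middle of the gate's upright finger tab: a plate 3 mm thick (along the tray's x), 22 mm wide (tray's y), standing in the middle of the gate's length from 16 mm to 50 mm above the deck, so it can be pushed from above the 22 mm walls; this point is 38 mm above the deck and moves with the gate. Push on its +x face to open, on its -x face to shut.
- bin: white open-topped parts bin, 114 (x) x 193 (y) x 76 mm high, 0.25 kg, loose on the bench; origin at the middle of its underside, z up. Its low front (48 mm high, +y side of the bin) stands under the spout tongue and its inside is about 88 x 150 mm, x -44..44, y -79..+88, walls up to 75 mm.
- cleco_a: first of the three alike sheet holders on the tray: a dark, slim spring fastener with a light plunger, 12 x 64 x 12 mm, about 16 g, lying flat; origin at the middle of its underside (on the deck), its length along its own y
- cleco_b: second of the three alike sheet holders on the tray: a dark, slim spring fastener with a light plunger, 12 x 64 x 12 mm, about 16 g, lying flat; origin at the middle of its underside (on the deck), its length along its own y
- cleco_c: third of the three alike sheet holders on the tray: a dark, slim spring fastener with a light plunger, 12 x 64 x 12 mm, about 16 g, lying flat; origin at the middle of its underside (on the deck), its length along its own y
- clip_long: drilled aluminium angle clip lying among the sheet holders, 75 (its x) x 25 x 20 mm high, 30 g, loose on the deck, its length roughly along the tray's y; origin at the middle of its underside; the upright flange is on its +y side. Stays on the tray.
- clip_short: shorter drilled aluminium angle clip, 52 x 31 x 25 mm high, lying on the bench to the left beyond the tray; leave it alone
- green_roll: roll of green film tape, 80 mm across, 18 mm high, lying flat on the bench left of the tray; leave it alone
- oil: squeeze bottle of cutting oil with a pointed red cap, 52 mm across, 140 mm high, standing on the bench to the right; leave it alone
- scribe: steel scriber, 10 x 141 x 10 mm, lying on the bench right of the bin; leave it alone
Not all that is in view belongs to the job. What is shaped like the clip_long but blue or red is not meant.

How it is judged:
On the way, in this order (a step that is already met when the one before it is completed fails the run):
1. the gate is pushed open (at least 65 mm) (value of joint gate above 0.065 m), for 0.2 s.
2. all three sheet holders lie in the bin (x of cleco_a in the frame of bin between -0.05 and 0.05 m and y of cleco_a in the frame of bin between -0.09 and 0.09 m and z of each of cleco_a, cleco_b, cleco_c in the frame of bin below 0.055 m and x of cleco_b in the frame of bin between -0.05 and 0.05 m and y of cleco_b in the frame of bin between -0.09 and 0.09 m and x of cleco_c in the frame of bin between -0.05 and 0.05 m and y of cleco_c in the frame of bin between -0.09 and 0.09 m), for 0.3 s.
3. the gate is pushed shut (within 6 mm) (value of joint gate below 0.006 m), for 0.2 s.
At the end, for the whole second after the job is handed in: All three sheet holders rest inside the white bin, the gate is shut to within 6 mm, the long angle clip is on the tray within 30 mm of where it lay, and the bin stands upright within 25 mm of its place (all of step 2 and linear speed of each of cleco_a, cleco_b, cleco_c below 0.03 m/s and value of joint gate below 0.006 m and distance of clip_long from where it was at the start of the episode below 0.03 m and height (world z) of clip_long above 0.05 m and distance of bin from where it was at the start of the episode below 0.025 m and angle between bin's own z axis and vertical below 0.1 rad); the robot touches nothing.
It fails at once if a sheet holder or the angle clip on the tray is lifted 20 mm or more off the deck (height (world z) of any of cleco_a, cleco_b, cleco_c, clip_long above 0.08 m).
It fails at once if a sheet holder falls onto the bench instead of into the bin ((height (world z) of cleco_a below 0.05 m and (y of cleco_a in the frame of bin above 0.1 m or y of cleco_a in the frame of bin below -0.1 m or x of cleco_a in the frame of bin above 0.06 m or x of cleco_a in the frame of bin below -0.06 m)) or (height (world z) of cleco_b below 0.05 m and (y of cleco_b in the frame of bin above 0.1 m or y of cleco_b in the frame of bin below -0.1 m or x of cleco_b in the frame of bin above 0.06 m or x of cleco_b in the frame of bin below -0.06 m)) or (height (world z) of cleco_c below 0.05 m and (y of cleco_c in the frame of bin above 0.1 m or y of cleco_c in the frame of bin below -0.1 m or x of cleco_c in the frame of bin above 0.06 m or x of cleco_c in the frame of bin below -0.06 m))).
It fails at once if the angle clip on the tray is shifted more than 30 mm (distance of clip_long from where it was at the start of the episode above 0.03 m).
It fails at once if the bin is shifted more than 25 mm, lifted or tipped (distance of bin from where it was at the start of the episode above 0.025 m or height (world z) of bin above 0.02 m or angle between bin's own z axis and vertical above 0.25 rad).
It fails at once if the short clip, the tape, the bottle or the scriber is shifted more than 20 mm (distance of any of clip_short, green_roll, oil, scribe from where it was at the start of the episode above 0.02 m).
It also fails if it takes over 69 s, if anything falls off the work surface, if the arm or the gripper's body presses on something with over 40 N, if the wrist force passes 120 N, or if a joint passes its speed limit or range.

## Robot

A 7-joint arm with a two-finger parallel gripper is mounted at the origin on the work surface; the furniture and walls round the work are solid. World frame = base frame: x ahead of the robot, y to its left, z up, the work surface at z = 0. Lengths are in m, angles in rad, forces in N, time in s.
With the tool pointing down it reaches from about 0.4 to 0.85 m from the base axis. Payload 10.4 kg.
Tool frame: the origin (TCP) lies on the centre line of the jaws, within the pads' length; the fingertips stand 8 mm ahead of it and the grasp point (between the pads) lies 11 mm behind it (r.finger_overhang is the distance from the TCP to the fingertips, in m); z points along the fingers, y is the line along which they close (so a half turn about z gives the same grasp; the last joint's range is limited). The gripper opens to 87 mm and grips with 3 to 60 N. Pads are 19 mm wide; open, the fingers measure 117 mm over their backs; the gripper's body (75 mm by 190 mm) begins 51 mm behind the grasp point.
Start: joints at [-1.143, 0.332, -0.065, 1.46, 0.022, 1.35, -0.088], TCP at [0.272, 0.563, 0.204] pointing down, gripper open.
Joint ranges: [-2.6, 2.6], [-0.5, 2.12], [-1.47, 1.34], [0.16, 2.42], [-1.27, 4.41], [0.06, 2.06], [-2.6, 2.6]. Speed limits (rad/s): [2.22, 2.22, 2.79, 2.79, 3.14, 3.14, 3.14].

## Interface

Orientations are given as a unit quaternion [x, y, z, w].
In Python, from bench import r, vision gives the robot as it stands.
- The arm moves only by the tool drive_tool, never from a script. Its argument "series" is a list of rows, each a list of 2 entries, a list of its own where there are three numbers: the shift along the world's x, y, z in cm, then the turn about the world's z in degrees. A call has exactly 10 rows; each row shifts and turns the commanded pose from where the row before left it; what a row does not reach is not made up. A row lasts 1/8 s, in which the tool goes at most 62.5 mm and 10.7 degrees, less where a joint would pass 70% of its speed; a pose out of reach is approached as far as the arm can. A call with a gripper value outside its range is refused whole. "hand" is the closure, from 0 (fully open) to 1 (shut), set as the call begins (left out, the last holds). The fingers move at their own pace and stop on an object; "newtons" is the grip in N (left out, the last holds). Time passes only in rows, so rows that do not move let the fingers close, or fill a call up. It gives the time, the measured TCP pose, the force, the opening and the grip force at its end, in the units of the state.
- r.read_state(): the state, without advancing time (a new reading comes with each control period).
- vision.camera(name): name is "scene" or "side" or "wrist"; returns a dict with "color" (480x640x3 uint8, red, green, blue), "intrinsics" (3x3 intrinsics, pixels), "R" (3x3) and "t" (3): a world point X has camera coordinates R X + t; the wrist camera has in their place "mount" (4x4, takes a point from camera to tool coordinates, whose origin is the TCP and whose axes are the flange's). Camera axes: x right, y down, z forward; pixel columns grow to the right and rows downward; lengths in m; the calibration is good to about 2 mm. A picture is of the moment at which its call begins: read the wrist's pose just before it. There is no depth.
- r.close_job(): hands the job in; it is judged then, once.
The state is a dict: "time": time; "joint_positions": joint angles; "joint_vel": joint speeds; "joint_torque": joint torques, N m; "ee_pos": TCP position; "eef_rot": TCP orientation; "ft_force": force on the tool from outside, world axes, zero at the start; "torque": the same for the moment, N m; "width": finger opening in m; "grip_force": force on a finger pad.
Only numpy, scipy, OpenCV 4.12 (cv2) and the standard library are available. Lean on these libraries where they do the work, as an engineer would, in place of code of your own. Each camera call takes 0.05 s, during which the arm holds its last target. There are 200 camera calls.

## Working session

There is one attempt and no reset: what is moved stays moved. The work goes in short steps, Python scripts to look and compute and a tool call to move; the robot and the scene stay as the last step left them, time stands still between calls to the robot, and variables do not carry over. Pictures are saved under pics/ and viewed, at most 10 in all, crops included, and the job is handed in when it is done.

Besides the shell and the picture viewer there is one more tool, called after "Call:" as name(argument=value, ...), one argument or row to a line, values as JSON. drive_tool: Moves the arm, as the interface text tells. Its arguments: {"type":"object","properties":{"series":{"type":"array"},"hand":{"type":"number"},"newtons":{"type":"number"}},"required":["series"]}

```bash
mkdir -p pics; cat > h.py <<'E'
import numpy as np, cv2
from bench import r, vision
def proj(c,P):
    P=np.atleast_2d(P); q=(c["R"]@P.T).T+np.ravel(c["t"]); u=(c["intrinsics"]@q.T).T
    return u[:,:2]/u[:,2:]
def unproj(c,uv,z):
    uv=np.atleast_2d(uv).astype(float); K=np.array(c["intrinsics"]);R=np.array(c["R"]);t=np.ravel(c["t"])
    d=(R.T@np.linalg.inv(K)@np.c_[uv,np.ones(len(uv))].T).T; o=-R.T@t
    return o+d*((z-o[2])/d[:,2])[:,None]
def save(n,c): cv2.imwrite(f"pics/{n}.png",c["color"][:,:,::-1])
E
python3 - <<'E'
from h import *
import pickle
s=r.read_state();print(s["time"],s["ee_pos"],s["eef_rot"],s["width"],r.finger_overhang)
for n in("scene","side"):
    c=vision.camera(n);save(n,c);pickle.dump(c,open(n+".pkl","wb"));print(n,-np.array(c["R"]).T@np.ravel(c["t"]))
E
```

```text
0.0 [0.27213515 0.56217974 0.2030487 ] [ 2.23467606e-01  9.74711092e-01 -7.09882032e-04 -1.14081403e-04] 0.08683107150097577 0.008
scene [-0.16760753 -0.44010715  0.72510564]
side [ 0.06401595 -1.35879172  0.64152422]
```

View pics/scene.png

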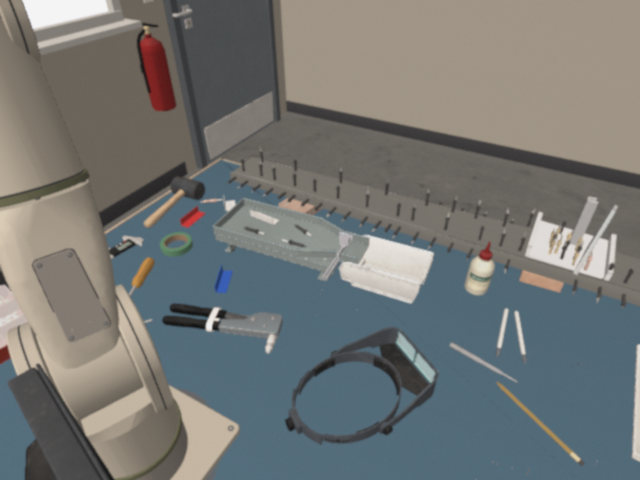

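View pics/side.png

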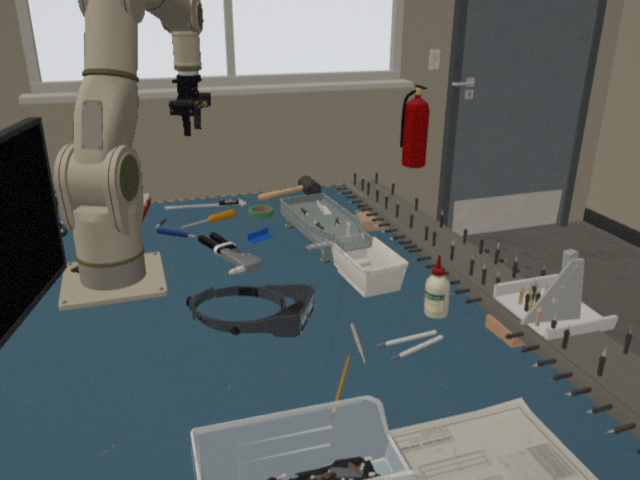

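The scene view shows the tray from (215,215) to (365,250), the bin at (387,265), and three dark holders plus the clip at (264,217). I'll enlarge both views.

```bash
python3 - <<'E'
from h import *
import pickle
a=pickle.load(open("scene.pkl","rb"))["color"][185:305,205:445]
b=pickle.load(open("side.pkl","rb"))["color"][180:300,270:420]
a=cv2.resize(a,None,fx=3.3,fy=3.3,interpolation=cv2.INTER_CUBIC)
cv2.imwrite("pics/ca.png",a[:,:,::-1])
c=pickle.load(open("scene.pkl","rb"))
for n,uv in dict(tabTop=(347,236),backL=(216,233),backR=(240,204)).items(): print(n,unproj(c,uv,.082))
E
```

```text
tabTop [[ 0.59285382 -0.07332599  0.082     ]]
backL [[0.45244041 0.20662038 0.082     ]]
backR [[0.58120508 0.23389508 0.082     ]]
```

View pics/ca.png

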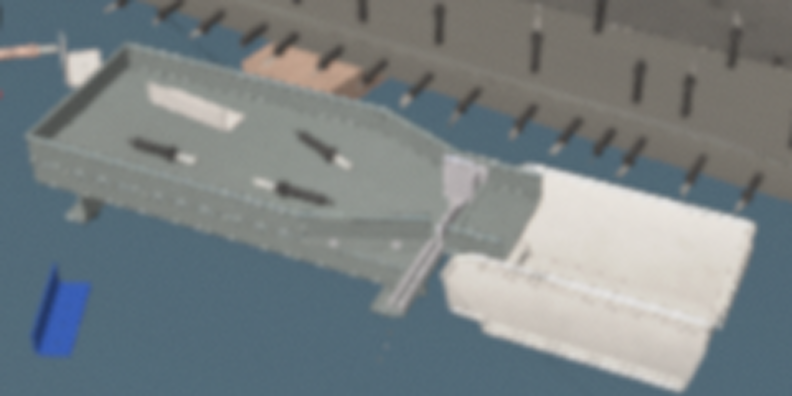

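The crop shows holders at crop (160,150), (325,148), (295,190), and the clip at (195,107) by the far wall. The gate is shut with its tab at (465,180), and the tray is roughly 12° askew. Next I'll move over the tray for close wrist views.

Call:
drive_tool(
  series=[
    [[2.6,-5,1.5],-5.2],
    [[2.6,-5,1.5],-5.2],
    [[2.6,-5,1.5],-5.2],
    [[2.6,-5,1.5],-5.2],
    [[2.6,-5,1.5],-5.2],
    [[2.6,-5,1.5],-5.2],
    [[2.6,-5,1.5],-5.2],
    [[2.6,-5,1.5],-5.2],
    [[2.6,-5,1.5],-5.2],
    [[2.6,-5,1.5],-5.2],
  ],
  hand=1,
)

```text
time: 1.35
ee_pos: [0.5327, 0.0609, 0.3542]
eef_rot: [0.629, 0.777, 0.0, -0.0]
ft_force: [1.6, -0.4, 0.4]
width: 0.0016
grip_force: 0.0
```

```bash
cat >> h.py <<'E'
from scipy.spatial.transform import Rotation as Ro
def wrist():
    s=r.read_state();c=vision.camera("wrist");M=np.array(c["mount"])
    T=np.eye(4);T[:3,:3]=Ro.from_quat(s["eef_rot"]).as_matrix();T[:3,3]=s["ee_pos"]
    W=np.linalg.inv(T@M);c["R"]=W[:3,:3];c["t"]=W[:3,3];return s,c
def yaw(s):
    y=Ro.from_quat(s["eef_rot"]).as_matrix()[:,1];return np.degrees(np.arctan2(y[1],y[0]))
E
python3 - <<'E'
from h import *
import pickle
s,c=wrist();save("w1",c);pickle.dump(c,open("w1.pkl","wb"));print(s["time"],s["ee_pos"],s["width"],yaw(s),s["joint_positions"]);print(c["mount"]);print(unproj(c,[[320,240],[0,0],[640,480]],.06))
E
```

```text
1.35 [0.53268024 0.06087797 0.35424185] 0.001625142220007756 12.015411026732835 [-0.58920061  0.09034911  0.42812111  1.44980832 -0.03764087  1.60954522
  0.04562935]
[[-2.30753192e-05 -9.69425024e-01 -2.45387697e-01  6.66778064e-02]
 [ 9.99999958e-01  4.81510496e-05 -2.84260993e-04  2.39751402e-04]
 [ 2.87385396e-04 -2.45387694e-01  9.69424983e-01 -1.82395812e-01]
 [ 0.00000000e+00  0.00000000e+00  0.00000000e+00  1.00000000e+00]]
[[ 0.53740674  0.00613473  0.06      ]
 [ 0.10408259  0.21553188  0.06      ]
 [ 1.15097462 -0.29036239  0.06      ]]
```

View pics/w1.png

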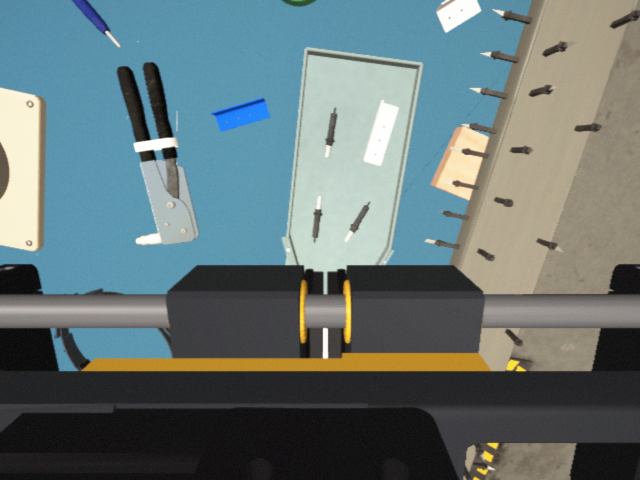

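The wrist view shows tray back corners at (306,48) and (422,63). Holders are at (331,132), (318,219) and (358,221), and the clip is at (381,132). I'll fit the tray pose from both views.

```bash
python3 - <<'E'
from h import *
import pickle
from scipy.optimize import least_squares
w=pickle.load(open("w1.pkl","rb"));c=pickle.load(open("scene.pkl","rb"))
obs=[(w,(306,48),(-.07,.2,.022)),(w,(422,63),(.07,.2,.022)),(c,(214.7,225.9),(-.07,.2,.022)),(c,(243.8,198.9),(.07,.2,.022)),(c,(321.1,217.7),(.07,-.03,.022)),(c,(368.6,236.5),(.0395,-.168,.022))]
def Tw(p,P):
    P=np.array(P);cs,sn=np.cos(p[2]),np.sin(p[2]);return np.array([p[0]+cs*P[0]-sn*P[1],p[1]+sn*P[0]+cs*P[1],p[3]+P[2]])
f=lambda p:np.concatenate([proj(k,Tw(p,P))[0]-uv for k,uv,P in obs])
s=least_squares(f,[.53,.04,.2,.06]);p=s.x;print("tray",p,np.degrees(p[2]));print(s.fun.reshape(-1,2).round(1))
np.save("tray.npy",np.r_[p[:3],.06])
def inv(X): 
    d=X[:,:2]-p[:2];cs,sn=np.cos(p[2]),np.sin(p[2]);return (np.c_[cs*d[:,0]+sn*d[:,1],-sn*d[:,0]+cs*d[:,1]]*1000).round(0)
for n,a,b in[("A",(334,109),(328,156)),("B",(319,197),(317,241)),("C",(368,202),(347,240)),("clip",(395,103),(366,164)),("clip2",(383,101),(379,165))]:
    print(n,inv(unproj(w,[a,b],.066)).tolist())
# holder height from two views: A ends, scene px
def tri(k1,u1,k2,u2):
    g=lambda X:np.r_[proj(k1,X)[0]-u1,proj(k2,X)[0]-u2];q=least_squares(g,[.5,.1,.06]);return q.x.round(4),q.fun.round(1)
cr=lambda x,y:(x/3.3+205,y/3.3+185)
print(tri(w,(331,132),c,cr(162,150)),tri(w,(318,219),c,cr(293,190)),tri(w,(358,221),c,cr(323,148)))
print("tab top centre tray",inv(unproj(c,[cr(463,158)],.11)), Tw(p,(0,-.12,.0)))
print("mouth",proj(c,[Tw(p,(x,-.12,.05)) for x in(-.074,0)]))
E
```

```text
tray [0.5622657  0.04329332 0.09943133 0.05601505] 5.696995703926104
[[-0.   0.8]
 [ 0.9  0. ]
 [-2.2  0.6]
 [-1.1 -0.7]
 [ 0.2 -0.2]
 [ 0.8  0.9]]
A [[-29.0, 138.0], [-30.0, 80.0]]
B [[-36.0, 26.0], [-32.0, -35.0]]
C [[30.0, 26.0], [9.0, -29.0]]
clip [[46.0, 154.0], [20.0, 76.0]]
clip2 [[31.0, 154.0], [37.0, 76.0]]
(array([0.5221, 0.1499, 0.0643]), array([ 0.2,  0.3, -0.8,  0.1])) (array([0.5285, 0.0357, 0.0652]), array([ 0.,  0., -0.,  0.])) (array([0.5826, 0.0441, 0.0645]), array([ 0.1,  0.1, -0.3,  0.1]))
tab top centre tray [[  -6. -124.]] [ 0.57417781 -0.07611397  0.05601505]
mouth [[332.2766903  251.08838431]
 [344.68187791 232.36844724]]
```

Call:
drive_tool(
  series=[
    [[1.27,-2.22,-1.6],-1.05],
    [[1.27,-2.22,-1.6],-1.05],
    [[1.27,-2.22,-1.6],-1.05],
    [[1.27,-2.22,-1.6],-1.05],
    [[1.27,-2.22,-1.6],-1.05],
    [[1.27,-2.22,-1.6],-1.05],
    [[0,0,-4],0],
    [[0,0,-4],0],
    [[0,0,-4],0],
    [[0,0,-4],0],
  ],
  hand=0.908,
)

```text
time: 2.65
ee_pos: [0.608, -0.0713, 0.0954]
eef_rot: [0.67, 0.742, -0.0, -0.0]
ft_force: [-0.0, 0.2, 0.5]
width: 0.0078
grip_force: 0.0
```

```bash
cat >> h.py <<'E'
p=np.load("tray.npy");cs,sn=np.cos(p[2]),np.sin(p[2])
def tray(X):
    d=np.atleast_2d(X)[:,:2]-p[:2];return (np.c_[cs*d[:,0]+sn*d[:,1],-sn*d[:,0]+cs*d[:,1]]*1000).round(1)
def world(x,y): return np.array([p[0]+(cs*x-sn*y)/1e3,p[1]+(sn*x+cs*y)/1e3])
def look(n,w=None):
    s=r.read_state();c=vision.camera("scene");d=vision.camera("side")
    a=cv2.resize(c["color"][190:290,205:405],(800,400),interpolation=cv2.INTER_CUBIC)
    cv2.imwrite(f"pics/{n}.png",a[:,:,::-1]);print(s["time"],s["ee_pos"],tray(s["ee_pos"]),yaw(s),s["width"]);return c,d
E
python3 - <<'E'
from h import *
look("g1")
E
```

```text
2.65 [ 0.60803869 -0.07130946  0.09535132] [[  34.2 -118.6]] 5.850275594898289 0.0077664115106433965
```

View pics/g1.png

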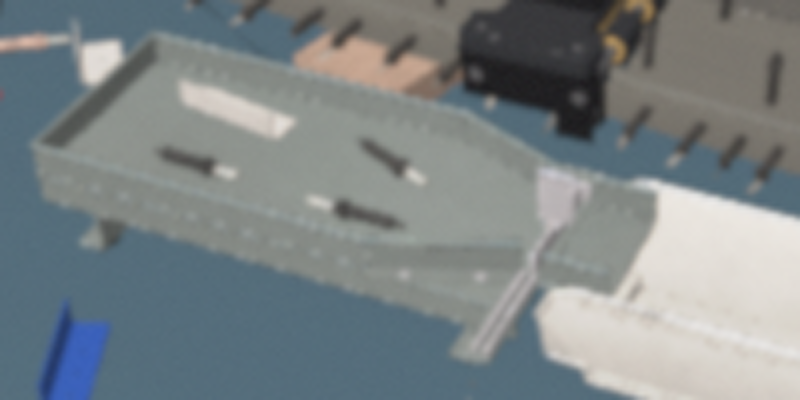

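The gripper is clear beyond the tab, with its fingertip at crop (575,130) and the tab at (557,195). I'll check the fingertip against its projection, then push.

```bash
python3 - <<'E'
from h import *
import pickle
c=pickle.load(open("scene.pkl","rb"))
f=lambda P:((proj(c,P)-[205,190])*4).round(0).tolist()
e=r.read_state()["ee_pos"]
print("tip",f(e-[0,0,.008]),"TCP",f(e))
for x in(0,-8,15): print(x,"tab top",f(np.r_[world(x,-131),.11]),f(np.r_[world(x,-109),.11]),"bot",f(np.r_[world(x,-120),.076]))
E
```

```text
tip [[574.0, 168.0]] TCP [[574.0, 157.0]]
0 tab top [[577.0, 168.0]] [[541.0, 159.0]] bot [[558.0, 210.0]]
-8 tab top [[572.0, 176.0]] [[536.0, 167.0]] bot [[552.0, 218.0]]
15 tab top [[586.0, 154.0]] [[551.0, 145.0]] bot [[567.0, 196.0]]
```

Call:
drive_tool(
  series=[
    [[-0.9,-0.1,0],0],
    [[-0.9,-0.1,0],0],
    [[-0.9,-0.1,0],0],
    [[-0.9,-0.1,0],0],
    [[-0.9,-0.1,0],0],
    [[-0.9,-0.1,0],0],
    [[-0.9,-0.1,0],0],
    [[-0.9,-0.1,0],0],
    [[0,0,0],0],
    [[0,0,0],0],
  ],
)

```text
time: 4.0
ee_pos: [0.5367, -0.0785, 0.098]
eef_rot: [0.67, 0.742, 0.0, 0.0]
ft_force: [0.6, -0.2, 0.2]
width: 0.008
grip_force: 0.0
```

```bash
python3 - <<'E'
from h import *
look("g2")
E
```

```text
4.0 [ 0.53672769 -0.07846612  0.09797508] [[ -37.5 -118.6]] 5.8836360791818745 0.007995160051506888
```

View pics/g2.png

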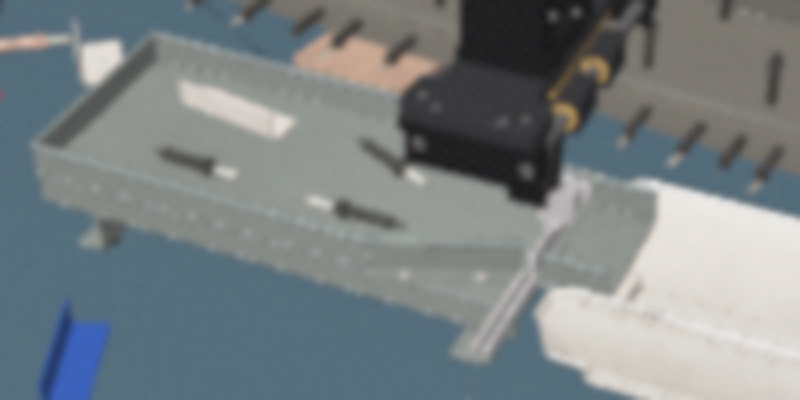

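The gate seems unmoved, with the tab still near (560,200), and the gripper body hides the fingers. A composite of side and wrist views will show where they are.

```bash
python3 - <<'E'
from h import *
import pickle
d=vision.camera("side");s,w=wrist();o=pickle.load(open("side.pkl","rb"))
e=s["ee_pos"];print(e,s["width"])
c=pickle.load(open("scene.pkl","rb"))
print("scene tip",(proj(c,e-[0,0,.008])-[205,190])*4,"side tip",proj(d,e-[0,0,.008]),"TCP",proj(d,e),"wrist tip",proj(w,e-[0,0,.008]))
cr=lambda k:cv2.resize(k["color"][190:290,270:420],(400,267),interpolation=cv2.INTER_CUBIC)
top=np.hstack([cr(o),cr(d)]);bot=cv2.resize(w["color"][100:440],(800,333)) if 0 else cv2.resize(w["color"],(400,300))
x=cv2.resize(w["color"][200:400,200:450],(400,300),interpolation=cv2.INTER_CUBIC)
m=np.vstack([top,np.hstack([bot,x])]);cv2.imwrite("pics/m1.png",m[:,:,::-1])
print("side tab0",proj(d,np.r_[world(0,-120),.11]),proj(d,np.r_[world(-74,-120),.11]))
E
```

```text
[ 0.53673784 -0.07853268  0.0978306 ] 0.008004289179569583
scene tip [[531.66872004 228.38089573]] side tip [[337.32086162 230.84425293]] TCP [[337.37126741 227.86544217]] wrist tip [[324.60327471 271.01549421]]
side tab0 [[351.17514194 221.32827476]] [[324.27433349 225.62918831]]
```

View pics/m1.png

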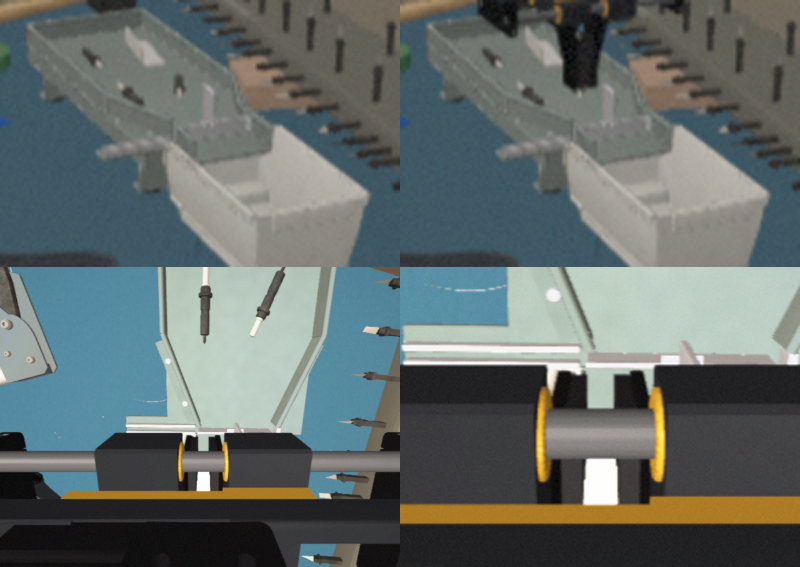

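```bash
python3 - <<'E'
from h import *
import pickle
o=pickle.load(open("side.pkl","rb"))
e=np.array([.27213,.56218,.20305]);y=np.array([.435,.9,0])
print("open tips pred",proj(o,[e-[0,0,.008]+k*y*.05 for k in(-1,0,1)]))
s,w=wrist()
for z in(.06,.076,.11): print(z,"tab",tray(unproj(w,[[378,256]],z)))
u=[200+(x-400)*.625 for x in(590,810)]
for z in(.06,.075): print("gate near edge",z,tray(unproj(w,[[319,257],[420,262]],z)))
e=s["ee_pos"]
print("pred seen by side at row222: heights",[proj(o,e+[0,0,k])[0].round(1).tolist() for k in(-.008,.01,.016,.02)])
# fingers in wrist: dark tip rows
for k in(-.008,0,.016,.04): print(k,proj(w,e+[0,0,k]).round(0))
E
```

```text
open tips pred [[188.49430314 142.97322153]
 [193.65121219 139.35090592]
 [198.56636172 135.89840701]]
0.06 tab [[  -2.7 -118.7]]
0.076 tab [[  -5.3 -113.9]]
0.11 tab [[ -10.6 -103.6]]
gate near edge 0.06 [[ -41.2 -119.5]
 [  25.  -122.7]]
gate near edge 0.075 [[ -41.  -114.9]
 [  20.7 -117.9]]
pred seen by side at row222: heights [[337.3, 230.9], [337.4, 224.1], [337.5, 221.9], [337.5, 220.4]]
-0.008 [[325. 271.]]
0 [[325. 276.]]
0.016 [[325. 287.]]
0.04 [[324. 307.]]
```

Call:
drive_tool(
  series=[
    [[-0.24,2.42,0],0],
    [[-0.24,2.42,0],0],
    [[1.87,0.19,0],0],
    [[1.87,0.19,0],0],
    [[0,0,-0.5],0],
    [[0,0,-0.5],0],
    [[0,0,-0.5],0],
    [[0,0,-0.5],0],
    [[0,0,-0.5],0],
    [[0,0,0],0],
  ],
)

```text
time: 5.5
ee_pos: [0.5687, -0.0264, 0.0724]
eef_rot: [0.67, 0.742, -0.0, -0.0]
ft_force: [0.9, 0.0, 0.2]
width: 0.0083
grip_force: 0.0
```

Call:
drive_tool(
  series=[
    [[0,0,-0.1],0],
    [[0,0,-0.1],0],
    [[0,0,-0.1],0],
    [[0,0,-0.1],0],
    [[0,0,-0.1],0],
    [[0,0,-0.1],0],
    [[0,0,-0.1],0],
    [[0,0,0],0],
    [[0,0,0],0],
    [[0,0,0],0],
  ],
)

```text
time: 6.75
ee_pos: [0.5691, -0.0264, 0.0659]
eef_rot: [0.67, 0.742, 0.0, 0.0]
ft_force: [0.2, -0.1, -0.3]
width: 0.0077
grip_force: 0.0
```

The stated tip is now below deck height with no contact, so the fingertips really do sit higher than stated, as the images showed. I'll keep probing downward.

Call:
drive_tool(
  series=[
    [[0,0,-0.3],0],
    [[0,0,-0.3],0],
    [[0,0,-0.2],0],
    [[0,0,-0.2],0],
    [[0,0,-0.1],0],
    [[0,0,-0.1],0],
    [[0,0,-0.1],0],
    [[0,0,-0.1],0],
    [[0,0,0],0],
    [[0,0,0],0],
  ],
)

```text
time: 8.0
ee_pos: [0.5691, -0.0264, 0.0519]
eef_rot: [0.67, 0.742, 0.0, 0.0]
ft_force: [-0.2, -0.2, -0.1]
width: 0.0078
grip_force: 0.0
```

Call:
drive_tool(
  series=[
    [[0,0,-0.1],0],
    [[0,0,-0.1],0],
    [[0,0,-0.1],0],
    [[0,0,-0.1],0],
    [[0,0,-0.1],0],
    [[0,0,0],0],
    [[0,0,0],0],
    [[0,0,0],0],
    [[0,0,0],0],
    [[0,0,0],0],
  ],
)

```text
time: 9.25
ee_pos: [0.5691, -0.0264, 0.0469]
eef_rot: [0.67, 0.742, 0.0, 0.0]
ft_force: [0.8, -0.4, 0.5]
width: 0.0079
grip_force: 0.0
```

Call:
drive_tool(
  series=[
    [[0,0,-0.1],0],
    [[0,0,-0.1],0],
    [[0,0,-0.1],0],
    [[0,0,0],0],
    [[0,0,0],0],
    [[0,0,0],0],
    [[0,0,0],0],
    [[0,0,0],0],
    [[0,0,0],0],
    [[0,0,0],0],
  ],
)

```text
time: 10.5
ee_pos: [0.5691, -0.0264, 0.0439]
eef_rot: [0.67, 0.742, 0.0, 0.0]
ft_force: [-0.6, -0.0, 0.0]
width: 0.0076
grip_force: 0.0
```

```bash
python3 - <<'E'
from h import *
s=r.read_state();e=s["ee_pos"];d=vision.camera("side")["color"];c=vision.camera("scene")["color"];s,w=wrist()
f=lambda a,h:cv2.resize(a,(400,h),interpolation=cv2.INTER_CUBIC)
m=np.vstack([np.hstack([f(d[190:290,270:420],267),f(c[190:290,270:420],267)]),np.hstack([f(w["color"],300),f(w["color"][180:380,200:450],300)])])
cv2.imwrite("pics/m2.png",m[:,:,::-1]);print(e,tray(e))
E
```

```text
[ 0.56908065 -0.02642779  0.04386958] [[ -0.1 -70.1]]
```

View pics/m2.png

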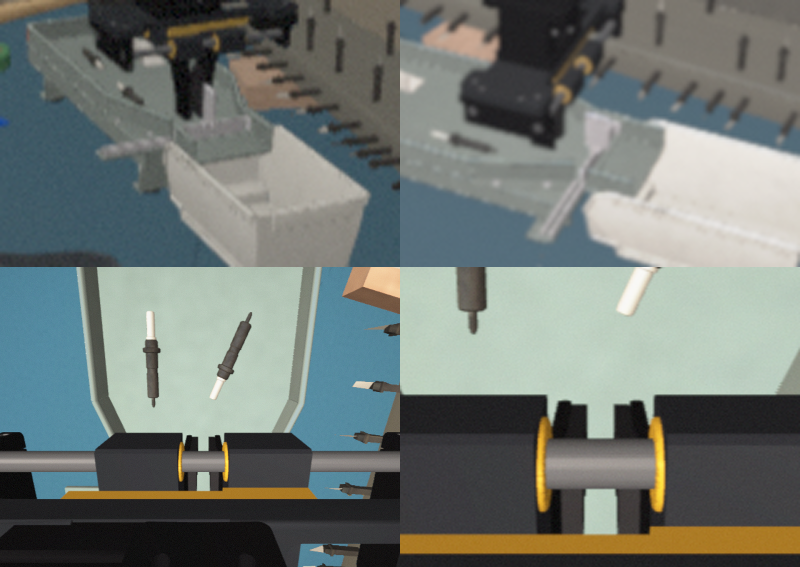

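The fingers are now just above the deck in front of the gate, with the tab right of them in the side view. I'll probe the last millimetres.

Call:
drive_tool(
  series=[
    [[0,0,-0.1],0],
    [[0,0,-0.1],0],
    [[0,0,-0.1],0],
    [[0,0,0],0],
    [[0,0,0],0],
    [[0,0,0],0],
    [[0,0,0],0],
    [[0,0,0],0],
    [[0,0,0],0],
    [[0,0,0],0],
  ],
)

```text
time: 11.9
ee_pos: [0.5691, -0.0264, 0.0418]
eef_rot: [0.67, 0.742, 0.0, -0.0]
ft_force: [-6.0, -0.3, 11.0]
width: 0.0081
grip_force: 5.8
```

Call:
drive_tool(
  series=[
    [[0,0,-0.1],0],
    [[0,0,-0.1],0],
    [[0,0,0],0],
    [[0,0,0],0],
    [[0,0,0],0],
    [[0,0,0],0],
    [[0,0,0],0],
    [[0,0,0],0],
    [[0,0,0],0],
    [[0,0,0],0],
  ],
)

```text
time: 13.15
ee_pos: [0.5691, -0.0264, 0.0416]
eef_rot: [0.67, 0.742, 0.001, -0.001]
ft_force: [-14.5, 1.4, 32.4]
width: 0.0078
grip_force: 16.7
```

Contact is at TCP z ≈ 0.042, so the fingertips are about 18 mm behind the TCP, not 8 mm ahead. That leaves less room between the gripper body and the 50 mm tab, so I'll estimate the body height from the scene picture.

```bash
python3 - <<'E'
from h import *
import pickle
c=pickle.load(open("scene.pkl","rb"));s=pickle.load(open("side.pkl","rb"))
def g(P,k,off,sc): return ((proj(k,P)-off)*sc).round(0)[0]
for zz in(.095,.105,.115,.125,.135):
  print(zz,"m2scene",[g(np.r_[world(-95,-70+k),zz],c,[270,190],2.667)+[400,0] for k in(37,-37)],"side near",[g(np.r_[world(X,-107),zz],s,[270,190],2.667) for X in(-95,95)])
E
```

```text
0.095 m2scene [array([460., 162.]), array([541., 184.])] side near [array([118., 109.]), array([297.,  80.])]
0.105 m2scene [array([460., 153.]), array([541., 175.])] side near [array([118.,  99.]), array([298.,  70.])]
0.115 m2scene [array([459., 143.]), array([541., 165.])] side near [array([118.,  89.]), array([298.,  60.])]
0.125 m2scene [array([458., 133.]), array([541., 156.])] side near [array([118.,  78.]), array([299.,  51.])]
0.135 m2scene [array([458., 124.]), array([541., 146.])] side near [array([118.,  68.]), array([299.,  41.])]
```

The body bottom is about 0.137 m, roughly 77 mm above the real tips, so it clears the tab. Next I'll go to the tab at the right height.

Call:
drive_tool(
  series=[
    [[0,0,1.1],0],
    [[0,0,1.1],0],
    [[0,0,1.1],0],
    [[1.74,0.17,0],0],
    [[1.74,0.17,0],0],
    [[0.16,-1.6,0],0],
    [[0.16,-1.6,0],0],
    [[0.16,-1.6,0],0],
    [[0,0,0],0],
    [[0,0,0],0],
  ],
)

```text
time: 14.4
ee_pos: [0.6086, -0.0706, 0.0718]
eef_rot: [0.67, 0.742, 0.0, -0.0]
ft_force: [0.5, -0.2, 0.4]
width: 0.008
grip_force: 0.0
```

Call:
drive_tool(
  series=[
    [[-0.9,-0.09,0],0],
    [[-0.9,-0.09,0],0],
    [[-0.9,-0.09,0],0],
    [[-0.9,-0.09,0],0],
    [[-0.9,-0.09,0],0],
    [[-0.9,-0.09,0],0],
    [[-0.9,-0.09,0],0],
    [[-0.9,-0.09,0],0],
    [[-0.9,-0.09,0],0],
    [[0,0,0],0],
  ],
)

```text
time: 15.65
ee_pos: [0.5269, -0.0794, 0.0719]
eef_rot: [0.67, 0.742, -0.0, -0.0]
ft_force: [0.9, -0.0, -1.5]
width: 0.0081
grip_force: 0.0
```

Call:
drive_tool(
  series=[
    [[-0.2,-0.02,0],0],
    [[-0.2,-0.02,0],0],
    [[-0.2,-0.02,0],0],
    [[-0.2,-0.02,0],0],
    [[-0.1,-0.01,0],0],
    [[-0.1,-0.01,0],0],
    [[0,0,0],0],
    [[0,0,0],0],
    [[0,0,0],0],
    [[0,0,0],0],
  ],
)

```text
time: 16.9
ee_pos: [0.5176, -0.0801, 0.0718]
eef_rot: [0.67, 0.742, -0.0, -0.0]
ft_force: [0.7, -0.2, 0.3]
width: 0.0081
grip_force: 0.0
```

```bash
python3 - <<'E'
from h import *
import pickle
d=vision.camera("side")["color"];o=pickle.load(open("side.pkl","rb"))["color"]
s,w=wrist();print(tray(s["ee_pos"]))
f=lambda a:cv2.resize(a,(400,267),interpolation=cv2.INTER_CUBIC)
df=cv2.absdiff(d,o).max(2);
# original tab pixels (side): around (349,223)-(349,237); new expected ~ (323,227)
for n,(x,y) in dict(old=(349,227),new=(323,229)).items(): print(n,o[y-3:y+4,x-1:x+2].mean((0,1)).round(),d[y-3:y+4,x-1:x+2].mean((0,1)).round())
cv2.imwrite("pics/m3.png",np.hstack([f(d[190:290,270:420]),cv2.resize(w["color"][150:310,200:440],(400,267))])[:,:,::-1])
E
```

```text
[[ -56.7 -118.3]]
old [137. 136. 135.] [119. 125. 119.]
new [ 99. 105.  99.] [133. 131. 130.]
```

View pics/m3.png

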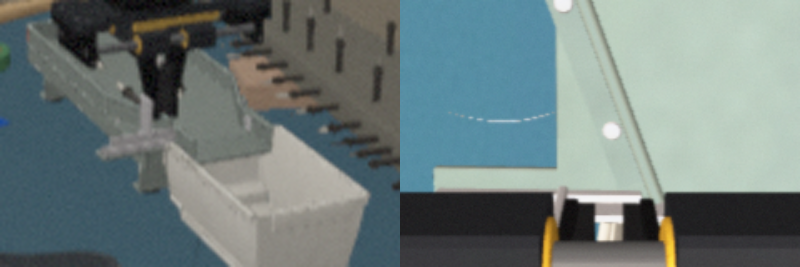

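The side view shows the gate nearly open, with the tab at crop (145,115). I'll push on until the end stop is felt.

Call:
drive_tool(
  series=[
    [[-0.2,-0.02,0],0],
    [[-0.2,-0.02,0],0],
    [[-0.1,-0.01,0],0],
    [[0,0,0],0],
    [[0,0,0],0],
    [[0,0,0],0],
    [[0,0,0],0],
    [[0,0,0],0],
    [[0,0,0],0],
    [[0,0,0],0],
  ],
)

```text
time: 18.25
ee_pos: [0.5127, -0.0806, 0.0719]
eef_rot: [0.67, 0.742, 0.0, 0.0]
ft_force: [-0.6, 0.1, 0.3]
width: 0.0082
grip_force: 0.0
```

Call:
drive_tool(
  series=[
    [[-0.2,-0.02,0],0],
    [[-0.2,-0.02,0],0],
    [[-0.2,-0.02,0],0],
    [[0,0,0],0],
    [[0,0,0],0],
    [[0,0,0],0],
    [[0,0,0],0],
    [[0,0,0],0],
    [[0,0,0],0],
    [[0,0,0],0],
  ],
)

```text
time: 19.5
ee_pos: [0.5098, -0.0808, 0.0726]
eef_rot: [0.67, 0.743, 0.002, 0.003]
ft_force: [14.0, 0.7, -8.9]
width: 0.008
grip_force: 7.0
```

The end stop is felt at 14 N, so the gate is fully open. Next is holder C: approach from behind along its axis.

Call:
drive_tool(
  series=[
    [[1.5,0.15,0],0],
    [[1.47,3.44,0],-4.2],
    [[1.47,3.44,0],-4.2],
    [[1.47,3.44,0],-4.2],
    [[1.47,3.44,0],-4.2],
    [[1.47,3.44,0],-4.2],
    [[0,0,-0.7],0],
    [[0,0,-0.7],0],
    [[0,0,-0.7],0],
    [[0,0,-0.65],0],
  ],
)

```text
time: 20.75
ee_pos: [0.595, 0.0914, 0.0439]
eef_rot: [0.794, 0.607, -0.0, 0.0]
ft_force: [-0.8, -0.6, 0.1]
width: 0.0084
grip_force: 0.0
```

```bash
python3 - <<'E'
from h import *
s,w=wrist();print(tray(s["ee_pos"]),s["ee_pos"],yaw(s)-5.7)
import pickle
o=pickle.load(open("scene.pkl","rb"));c=vision.camera("scene");cv2.imwrite("pics/c1.png",w["color"][:,:,::-1])
E
```

```text
[[37.3 44.6]] [0.59500341 0.09137318 0.043913  ] -20.889501054227292
```

Call:
drive_tool(
  series=[
    [[-0.35,-1.25,0],0],
    [[-0.35,-1.25,0],0],
    [[-0.35,-1.25,0],0],
    [[-0.35,-1.25,0],0],
    [[-0.54,-1.18,0],3],
    [[-0.54,-1.18,0],3],
    [[-0.54,-1.18,0],3],
    [[-0.32,-1.26,0],3],
    [[-0.32,-1.26,0],3],
    [[-0.32,-1.26,0],3],
  ],
)

```text
time: 22.1
ee_pos: [0.5551, -0.0319, 0.0445]
eef_rot: [0.689, 0.725, 0.0, 0.0]
ft_force: [0.4, -0.7, 0.0]
width: 0.0081
grip_force: 0.0
```

```bash
cat >> h.py <<'E'
def dark(c,o=None,show=True):
    # dark blobs on deck in scene/side views -> tray coords at z=.066
    g=c["color"].astype(int).max(2); m=((g<75)*255).astype(np.uint8)
    n,l,st,ce=cv2.connectedComponentsWithStats(m)
    for i in range(1,n):
        if 12<st[i,4]<3000:
            t=tray(unproj(c,[ce[i]],.066))[0]
            if abs(t[0])<75 and -290<t[1]<200:
                ys,xs=np.where(l==i);q=tray(unproj(c,np.c_[xs,ys],.066));v=np.linalg.svd(q-q.mean(0))[2][0]
                k=(q-q.mean(0))@v;print(st[i,4],t,"axis",(v*np.sign(v[1])).round(2),"len",np.ptp(k).round(0))
E
python3 - <<'E'
from h import *
s=r.read_state();print(s["ee_pos"],tray(s["ee_pos"]),yaw(s)-5.7)
for n in("scene","side"): print(n);dark(vision.camera(n))
s,w=wrist();print("wrist");dark(w)
E
```

```text
[ 0.55509712 -0.03190502  0.04449959] [[-14.6 -74.1]] -2.7446958942400124
scene
66 [ 72.8 -61.5] axis [0.92 0.39] len 47.0
side
wrist
489 [-33.7  -5.2] axis [0. 1.] len 40.0
519 [-23.8 -70.8] axis [0.18 0.98] len 14.0
510 [ -5.3 -71.7] axis [-0.01  1.  ] len 14.0
87 [ -13.8 -103.9] axis [0.08 1.  ] len 16.0
```

Call:
drive_tool(
  series=[
    [[0.13,-1.25,0],1.3],
    [[0.13,-1.25,0],1.3],
    [[0.13,-1.25,0],0],
    [[0.13,-1.25,0],0],
    [[0.13,-1.25,0],0],
    [[0.13,-1.25,0],0],
    [[0.13,-1.25,0],0],
    [[0.13,-1.25,0],0],
    [[0.05,-0.5,0],0],
    [[0,0,0],0],
  ],
)

```text
time: 23.5
ee_pos: [0.5663, -0.1362, 0.0443]
eef_rot: [0.673, 0.74, -0.0, -0.0]
ft_force: [-0.2, -1.3, -0.1]
width: 0.0085
grip_force: 0.0
```

```bash
python3 - <<'E'
from h import *
s=r.read_state();print(s["ee_pos"],tray(s["ee_pos"]),yaw(s)-5.7,s["ft_force"])
for n in("scene","side"): print(n);dark(vision.camera(n))
s,w=wrist();print("wrist");dark(w)
E
```

```text
[ 0.56627021 -0.13620523  0.04432882] [[ -13.8 -179. ]] -0.2575354067460127 [-0.19514608 -1.25363378 -0.06370986]
scene
side
wrist
1116 [ -13.6 -174.1] axis [1. 0.] len 30.0
```

```bash
python3 - <<'E'
from h import *
import pickle
for n in("side","scene"):
    o=pickle.load(open(n+".pkl","rb"));c=vision.camera(n)
    a=o["color"].astype(int).max(2);b=c["color"].astype(int).max(2)
    m=(((a-b)>35)*255).astype(np.uint8);k,l,st,ce=cv2.connectedComponentsWithStats(m)
    for i in range(1,k):
        if st[i,4]>6: print(n,st[i],ce[i].round(),"z.01",tray(unproj(c,[ce[i]],.01)),"z.066",tray(unproj(c,[ce[i]],.066)))
    print(proj(c,[np.r_[world(x,y),.075] for x,y in((-44,-310),(44,-310),(44,-145),(-44,-145))]).round().tolist(), proj(c,r.read_state()["ee_pos"]+[0,0,.018]).round())
E
```

```text
side [ 201    0  152   93 5529] [267.  42.] z.01 [[2118.9 6570.6]] z.066 [[1874.7 5868.6]]
side [ 137   10   38   83 2003] [152.  51.] z.01 [[ 461.7 5708.4]] z.066 [[ 364.5 5082.9]]
side [115  77  16   6  45] [123.  79.] z.01 [[-123.9 3474.4]] z.066 [[-169.2 3046.9]]
side [327  82  36   3  64] [345.  83.] z.01 [[1376.9 2704.2]] z.066 [[1198.5 2345. ]]
side [346  92  32  32 799] [362. 107.] z.01 [[1022.8 1756.8]] z.066 [[ 875.8 1481.7]]
side [153  95   3   3   8] [154.  96.] z.01 [[ -34.3 2609.7]] z.066 [[ -87.5 2258.9]]
side [ 74 101   9  42 227] [ 77. 119.] z.01 [[-530.4 2024.4]] z.066 [[-539.7 1725.6]]
side [ 54 145  14  27 100] [ 59. 158.] z.01 [[-645.8 1215.4]] z.066 [[-644.8  988.3]]
side [  78  146   46   67 1458] [100. 184.] z.01 [[-524.7  789.7]] z.066 [[-534.5  600.3]]
side [ 63 158   4   9  10] [ 64. 162.] z.01 [[-627.8 1143.2]] z.066 [[-628.5  922.5]]
side [ 78 164  10   7  37] [ 82. 167.] z.01 [[-568.8 1043.7]] z.066 [[-574.7  831.8]]
side [117 164   3  23  41] [118. 174.] z.01 [[-455.4  885.3]] z.066 [[-471.4  687.4]]
side [357 169  20   8  80] [366. 173.] z.01 [[403.1 5
[... 1821 characters left out ...]
462.9  374. ]]
scene [145 319   6   3  11] [148. 320.] z.01 [[-333.5  195.9]] z.066 [[-368.   148.5]]
scene [ 23 330   8  19  72] [ 26. 339.] z.01 [[-472.4  389.5]] z.066 [[-496.  327.]]
scene [ 88 330  15  15  66] [ 94. 336.] z.01 [[-412.5  267.5]] z.066 [[-440.8  214.6]]
scene [ 41 332   4   4  11] [ 43. 333.] z.01 [[-447.8  371.4]] z.066 [[-473.4  310.3]]
scene [ 16 348   7  28 134] [ 19. 362.] z.01 [[-518.7  351.7]] z.066 [[-538.7  292.1]]
scene [169 386   6  10  34] [172. 390.] z.01 [[-450.4   39.8]] z.066 [[-475.8    4.7]]
scene [ 90 415  13  16  39] [ 96. 423.] z.01 [[-554.1  118. ]] z.066 [[-571.4   76.8]]
[[420.0, 276.0], [429.0, 252.0], [361.0, 235.0], [348.0, 257.0]] [[366. 257.]]
```

Call:
drive_tool(
  series=[
    [[0,0,0],0],
    [[0,0,0],0],
    [[0,0,0],0],
    [[0,0,0],0],
    [[0,0,0],0],
    [[0,0,0],0],
    [[0,0,0],0],
    [[0,0,0],0],
    [[0,0,0],0],
    [[0,0,0],0],
  ],
  hand=0.65,
)

```text
time: 25.0
ee_pos: [0.5663, -0.1359, 0.0444]
eef_rot: [0.673, 0.74, 0.0, 0.0]
ft_force: [-0.8, 0.5, -0.8]
width: 0.0304
grip_force: 0.0
```

```bash
python3 - <<'E'
from h import *
import pickle
o=pickle.load(open("side.pkl","rb"));c=vision.camera("side")
b=c["color"].astype(int).max(2);a=o["color"].astype(int).max(2)
m=(a-b)>35
print(r.read_state()["width"])
for y in range(238,270,2): print(y,"".join("#" if v else "." for v in m[y,325:405]))
E
```

```text
0.030513521428905344
238 ....................########........#######.....................................
240 .....................#######........#######.....................................
242 .....................#######.......########.....................................
244 .....................#######.......########.....................................
246 .....................#######.......########.....................................
248 .....................#######.........#####......................................
250 ......................######..#.................................................
252 .........................#...###................................................
254 .............................####...............................................
256 .............................####...............................................
258 ..............................###...............................................
260 ..............................####..............................................
262 ................................##..............................................
264 ................................................................................
266 ................................................................................
268 ................................................................................
```

The holder lies below the fingertips inside the bin and is free of the fingers. Now holder B.

Call:
drive_tool(
  series=[
    [[0,0,1.5],0],
    [[0,0,1.5],0],
    [[-1.13,5.59,0],1],
    [[-1.13,5.59,0],1],
    [[-1.13,5.59,0],1],
    [[-1.12,5.59,0],1],
    [[0,0,0],0],
    [[0,0,-1],0],
    [[0,0,-1],0],
    [[0,0,-1.03],0],
  ],
  hand=0.908,
)

```text
time: 26.3
ee_pos: [0.5212, 0.0864, 0.0432]
eef_rot: [0.647, 0.762, -0.0, 0.0]
ft_force: [0.1, 0.2, -0.2]
width: 0.008
grip_force: 0.0
```

```bash
python3 - <<'E'
from h import *
s,w=wrist();print(s["time"],tray(s["ee_pos"]),s["ee_pos"],yaw(s)-5.7);dark(w)
c=vision.camera("side");b=c["color"].astype(int).max(2)
for y in range(236,272,2): print(y,"".join("#" if v<90 else "+" if v<125 else "." for v in b[y,325:405]))
E
```

```text
26.3 [[-36.6  46.9]] [0.52120554 0.0863616  0.04317973] 3.6501974180701238
13 [-69.6 169.5] axis [-0.95  0.31] len 2.0
28 [-69.8 166.5] axis [-0.02  1.  ] len 4.0
25 [-69.7 162.4] axis [-0.02  1.  ] len 4.0
588 [-28.3 107.8] axis [0.14 0.99] len 40.0
517 [-45.8  50.8] axis [0.05 1.  ] len 14.0
509 [-27.6  52. ] axis [-0.13  0.99] len 14.0
236 +++++++++++.....+....+++.+++..+++++++..+++++..++++++++++++++++++++++############
238 ++++..++++++.+++......+++....++.+.+++..++++++++.....+++++++++++++..+############
240 ..+++++++++++++.+...+++++++++++++++++++++++++++........+++++++++++++++#++++++###
242 ..........+++++++++..++++.+++++++++++++++++++++...........+++++++++++++++#######
244 ..++++......+++++++++++++++++++++++++++++++++++..............++++++++###########
246 +++++++.......++++++++++++++++++++++++++++++++.................+++++++++++++++##
248 #+++#+..........+++++++++++++++++++++++...........................++++++++++++##
250 #++#++.............++++++++..++.....................................++++++++++++
252 +++++++......................+#+.......................................+++++++++
254 +++++#++.....................###+.........................................++++++
256 +++++#++.....................+##+...........................................++++
258 ++#+++++......................###..............................................+
260 ++####+++.....................+##...............................................
262 #####++++.......................++..............................................
264 +++++++++.......................................................................
266 +++++++++++.....................................................................
268 ++++++++++++....................................................................
270 +++++++++++++...................................................................
```

Call:
drive_tool(
  series=[
    [[0.2,-1.19,0.1],0],
    [[0.04,-1.3,0],2],
    [[0.04,-1.3,0],2],
    [[0.04,-1.3,0],2],
    [[0.39,-1.24,0],1],
    [[0.39,-1.24,0],1],
    [[0.39,-1.24,0],0],
    [[0.39,-1.24,0],0],
    [[0.52,-1.19,0],0],
    [[0,0,0],0],
  ],
)

```text
time: 27.65
ee_pos: [0.5455, -0.026, 0.0451]
eef_rot: [0.592, 0.806, -0.0, 0.0]
ft_force: [0.1, 0.1, -0.2]
width: 0.0082
grip_force: 0.0
```

```bash
cat >> h.py <<'E'
def rows(n,x0,x1,y0,y1,st=2,hi=75,mid=105):
    b=vision.camera(n)["color"].astype(int).max(2)
    for y in range(y0,y1,st): print(y,"".join("#" if v<hi else "+" if v<mid else "W" if v>175 else "." for v in b[y,x0:x1]))
E
python3 - <<'E'
from h import *
s,w=wrist();print(tray(s["ee_pos"]),s["ee_pos"],yaw(s)-5.7,s["ft_force"]);dark(w)
print(proj(vision.camera("scene"),[np.r_[world(x,y),.06] for x,y in((-35,-112),(35,-112),(-38,-168),(38,-168))]).round().tolist())
rows("scene",310,375,220,270)
E
```

```text
[[-23.6 -67.3]] [ 0.54551289 -0.02604628  0.04508825] 11.667231335236586 [ 0.05673369  0.12136894 -0.22698924]
513 [-33.2 -65.5] axis [-0.1  1. ] len 14.0
501 [-15.1 -61.6] axis [-0.28  0.96] len 14.0
[[335.0, 256.0], [346.0, 239.0], [358.0, 263.0], [369.0, 244.0]]
220 ##########################+........................++++++........
222 #########################+.........................++++..........
224 #########################+..........................++...........
226 #################+..++##+.......................................+
228 ##################+...+#+........................................
230 ###################+...+.........................................
232 ########+##########+.++..........................................
234 ##################+..............................................
236 ##################.....................WWW............WWWWWWWWWW.
238 ##################.....................WWW.................WWWWWW
240 ##################.........................................WWWWWW
242 #############++###.........................................W
[... 215 characters left out ...]

250 .............................++.........................WWWWWWWWW
252 ..................WWWWWWWW.............................WWWWWWWWWW
254 ..................WWWWWWWW............................WWWWWWWWWWW
256 ..................WWWWWWW............................WWWWWWWWWWWW
258 ..................WWWWWWW..............................WWWWWWWWWW
260 ..................WWWWWWW.........................WWW.+..WWWWWWWW
262 ...................WWWWWW........WWWWWWWWW.......WWWW.++..WWWWWWW
264 ...................WWWWW.......WWWWWWWWWWWWWWWWWWWWWW..++..WWWWWW
266 ...................W..........WWWWWWWWWWWWWWWWWWWWWWWWWW...WWWWWW
268 ..............................WWWWWWWWWWWWWWWWWWWWWWWWWWWWWWWWWWW
```

Call:
drive_tool(
  series=[
    [[0.52,-1.19,0],-1],
    [[0.52,-1.19,0],-1],
    [[0.52,-1.19,0],-1],
    [[0.13,-1.26,0],-2],
    [[0.13,-1.26,0],-2],
    [[0.13,-1.26,0],-2],
    [[0.13,-1.26,0],-2],
    [[0.13,-1.26,0],0],
    [[0.13,-1.26,0],0],
    [[0,0,0],0],
  ],
)

```text
time: 29.05
ee_pos: [0.5685, -0.1374, 0.0451]
eef_rot: [0.667, 0.745, -0.0, 0.0]
ft_force: [-0.6, 0.3, -0.2]
width: 0.008
grip_force: 0.0
```

```bash
python3 - <<'E'
from h import *
s=r.read_state();print(tray(s["ee_pos"]),s["ee_pos"],yaw(s)-5.7,s["ft_force"])
c=vision.camera("side");print(proj(c,s["ee_pos"]+[0,0,.018]))
rows("side",310,405,236,272,2,90,115)
E
```

```text
[[ -11.7 -180.5]] [ 0.56849899 -0.13744958  0.04512635] 0.679510716394736 [-0.6272178   0.2932672  -0.21905946]
[[357.59876604 248.12433415]]
236 ++.............++++++++++...............################+++..+++.++++++++++++++++++############
238 ++++............+......++...............################++++++..WW..++++++++++++...############
240 +++++....................++++...........+##############++++++..WWWWWW.+++++++++++++++#++++++###
242 ..........................++++..........+##############++..++...WWWWWWW..+++++++++++++++#######
244 ............................++++++......+##############...++++.WWWWWWWWWWW..++++++++###########
246 ...........++++++++++.........++++......+##############.+++++....WWWWWWWWWWWW.+++++++++++++++##
248 +++++++++++++++#+++++...........++......+#############+.........WWWWWWWWWWWWWWW..++++++++++++##
250 ++#++++++++++++#+#+++..............++++.++..###+.................WWWWWWWWWWWWWWWWW..+++++++++++
252 ++++++++++++.++#++++++.............................................WWWWWWWWWWWWWWWWW..+++++++++
254 +++++++++++++++++#++#+.............WW...............................WW.WWWWWWWWWWWWWWWW..++++++
256 ++++++++++++++#++#+#+++..............WW..................................W.WWWWWWWWWWWW.W...+++
258 +++++++++++++++#+++++++.................WW.................................WWWWWWWWWWWWWWWW...+
260 +++++++++++++###+####++...................WW...WWWWWWWW.W..................WWWWWWWWWWWWWWWWWWWW
262 ++++++++++++++#####+++++....................WWW.WW.............................W..WWWWWWWWWWWWW
264 ++++++++++++++++++++++++......................WW...............................WWWWWWWWW.......
266 +++++++++++++++++++++++++..W.....................W..........................W...WW.............
268 +++++++++++++++++++++++++++........................WW............W....W........................
270 ++++++++++++++++++++++++++++...................................................................
```

Call:
drive_tool(
  series=[
    [[0,0,0],0],
    [[0,0,0],0],
    [[0,0,0],0],
    [[0,0,1.5],0],
    [[0,0,1.5],0],
    [[-0.4,4,3],0],
    [[-0.4,4,3],0],
    [[-0.4,4,3],0],
    [[-0.4,4,0],0],
    [[0,0,0],0],
  ],
  hand=0.65,
)

```text
time: 30.4
ee_pos: [0.5527, 0.0279, 0.1665]
eef_rot: [0.664, 0.748, 0.001, 0.0]
ft_force: [0.4, -0.7, 0.1]
width: 0.0305
grip_force: 0.0
```

```bash
python3 - <<'E'
from h import *
s,w=wrist();print(tray(s["ee_pos"]),s["ee_pos"],yaw(s)-5.7,s["ft_force"]);dark(w)
d=vision.camera("side");c=vision.camera("scene")
f=lambda a:cv2.resize(a,(400,300),interpolation=cv2.INTER_CUBIC)
m=np.vstack([np.hstack([f(d["color"][195:305,290:437]),f(c["color"][200:305,300:440])]),np.hstack([f(w["color"]),f(w["color"][0:240,160:480])])])
cv2.imwrite("pics/m4.png",m[:,:,::-1])
E
```

```text
[[-11.  -14.4]] [0.55272012 0.02788943 0.16652005] 1.087653834576514 [ 0.3796418  -0.72532151  0.07658821]
183 [-28.  110.4] axis [0.1 1. ] len 39.0
620 [-47.9 -59.2] axis [0.75 0.67] len 34.0
608 [ 28.3 -57.7] axis [-0.74  0.67] len 34.0
```

View pics/m4.png

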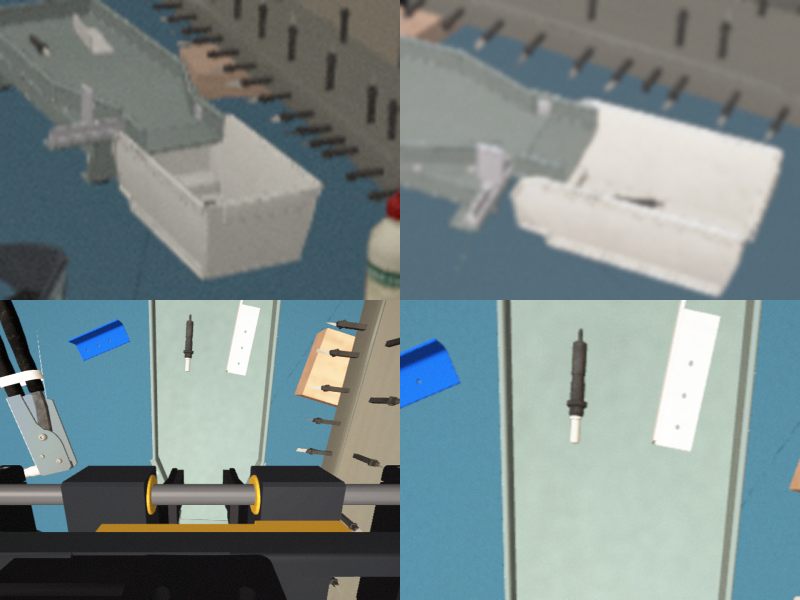

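Two holders are in the bin (scene panel, around (635,200)). Only A and the clip remain on the deck. Next is holder A.

Call:
drive_tool(
  series=[
    [[-0.76,4.2,0],-1.75],
    [[-0.76,4.2,0],-1.75],
    [[-0.76,4.2,0],-1.75],
    [[-0.76,4.2,0],-1.75],
    [[0,0,-3],0],
    [[0,0,-3],0],
    [[0,0,-3],0],
    [[0,0,-2],0],
    [[0,0,-1.2],0],
    [[0,0,0],0],
  ],
  hand=0.908,
)

```text
time: 31.8
ee_pos: [0.5227, 0.191, 0.043]
eef_rot: [0.711, 0.703, -0.0, 0.0]
ft_force: [-0.5, 0.3, 0.4]
width: 0.0082
grip_force: 0.0
```

```bash
python3 - <<'E'
from h import *
s=r.read_state();print(tray(s["ee_pos"]),s["ee_pos"],yaw(s)-5.7,s["ft_force"],s["width"])
E
```

```text
[[-24.7 150.9]] [0.52272909 0.19096049 0.04303312] -6.318562163612827 [-0.45836624  0.31182106  0.42953198] 0.008233527471779743
```

Call:
drive_tool(
  series=[
    [[0.0,-1.3,0.1],0],
    [[-0.14,-1.3,0],2],
    [[-0.14,-1.3,0],2],
    [[-0.14,-1.3,0],2],
    [[0.04,-1.3,0],1],
    [[0.04,-1.3,0],1],
    [[0.04,-1.3,0],1],
    [[0.22,-1.28,0],1],
    [[0.22,-1.28,0],1],
    [[0,0,0],0],
  ],
)

```text
time: 33.05
ee_pos: [0.5239, 0.0735, 0.0446]
eef_rot: [0.641, 0.768, 0.0, 0.0]
ft_force: [0.2, 0.8, -0.5]
width: 0.0083
grip_force: 0.0
```

```bash
python3 - <<'E'
from h import *
s,w=wrist();print(tray(s["ee_pos"]),yaw(s)-5.7,s["ft_force"],s["ee_pos"][2]);dark(w)
c=vision.camera("side")
print(proj(c,[np.r_[world(x,y),.066] for x,y in((-33,25),(-33,-15),(-33,-35),(-10,-15))]).round().tolist())
rows("side",285,345,196,232,1,70,95)
E
```

```text
[[-35.2  33.8]] 4.610336040701129 [ 0.18423028  0.78350149 -0.51177096] 0.044606974322873624
71 [-70.  152.9] axis [0. 1.] len 8.0
58 [-70.1 144.4] axis [0.03 1.  ] len 9.0
14 [-70.2 134.6] axis [-0.  1.] len 3.0
520 [-44.5  37. ] axis [0.01 1.  ] len 14.0
510 [-26.1  38.6] axis [-0.15  0.99] len 14.0
13 [65.1 39.8] axis [1.   0.08] len 6.0
[[316.0, 221.0], [322.0, 225.0], [325.0, 228.0], [330.0, 224.0]]
196 ########+....+#####+..+#############..#########+..........++
197 ########+....++++++++..#############++#########++..........+
198 ########+++++++++###+..####################++.+.............
199 ########++++########+.+###############..++..................
200 ##########+#+++++####+###############+......................
201 #########+++++++++##########+########+......................
202 #########++++++.+..+########+########.......................
203 .+######+..+........########+########.......................
204 ...#####+...........+################...................+...
205 ....+##+............+###############....................+...
206 .....+...............###############..
[... 947 characters left out ...]
.............######++####++###+++.................
222 .+++++..................+###+..+.+####+.....................
223 .+++++....................+......++#+.......................
224 ..+++++.....................................................
225 ..+++++++...................................................
226 ..+++++++++.................................................
227 ..++++##+.+.................................................
228 ..++++++....................................................
229 ............................................................
230 ............................................................
231 ............................................................
```

```bash
python3 - <<'E'
from h import *
c=vision.camera("side");print(tray(unproj(c,[[318,223],[320,222],[323,220.5],[326,219],[328,218]],.066)), proj(c,[np.r_[world(x,y),.06] for x,y in((-35,24),(-35,40))]))
rows("side",300,345,214,230,1,90,115)
rows("scene",280,345,215,255,1,70,95)
print(tray(unproj(vision.camera("scene"),[[300,240],[310,240],[320,240],[310,230],[320,230]],.066)))
E
```

```text
[[-35.1   5.7]
 [-27.1  10.4]
 [-15.   17.4]
 [ -2.8  24.6]
 [  5.5  29.4]] [[315.29699616 222.81048898]
 [312.95769893 220.86784825]]
214 ......+#############........................+
215 +.....+#############.........................
216 ......+#############.........................
217 ......+#############.....++++................
218 +.....+#############....+####................
219 +......#############...+#####+...............
220 +++...+#############+++######+...............
221 ++++...+######+#####+#######+................
222 +++++...+#####++#+######++++.................
223 +.++++...++#++....+###++.....................
224 ...+++++...+......++++.......................
225 +..++++++....................................
226 +...+++++.+..................................
227 +++..+++++++++...............................
228 ++++.+++++++++++.............................
229 +++++.+++++++++++............................
215 +++#######+......................................................
216 ++########......................................................+
217 ++########...........
[... 2010 characters left out ...]
................................................................
247 .................................................................
248 .................................................................
249 .................................................................
250 ...............................................WWW...............
251 ...............................................WWWWWWW...........
252 ................................................WWWWWWWW.........
253 ................................................WWWWWWWW.........
254 ................................................WWWWWWWW.........
[[-20.4 -14. ]
 [-11.  -36. ]
 [ -1.5 -58.1]
 [ 25.5 -19.1]
 [ 35.2 -41.8]]
```

Holder A has turned crosswise. By the side view it runs from about (-34,6) to (22,36). I'll sweep it broadside with the fingers partly opened: lift over it, align behind it, lower.

Call:
drive_tool(
  series=[
    [[0,0,1.3],0],
    [[0,0,1.4],0],
    [[0.6,0.27,0],7.8],
    [[0.6,0.27,0],7.8],
    [[0.6,0.27,0],7.8],
    [[0,0,0],0],
    [[0,0,0],0],
    [[0,0,-0.9],0],
    [[0,0,-0.9],0],
    [[0,0,-0.9],0],
  ],
  hand=0.65,
)

```text
time: 34.65
ee_pos: [0.5412, 0.0834, 0.0431]
eef_rot: [0.471, 0.882, -0.0, -0.0]
ft_force: [-0.2, -0.2, -0.8]
width: 0.0308
grip_force: 0.0
```

```bash
python3 - <<'E'
from h import *
s,w=wrist();print(tray(s["ee_pos"]),yaw(s)-5.7,s["ft_force"],s["ee_pos"][2],s["width"])
c=vision.camera("side")
rows("side",300,350,212,232,1,80,105)
c=vision.camera("scene");rows("scene",270,345,222,250,1,80,100)
for y in(.066,): print(tray(unproj(vision.camera("side"),[[310,222],[320,222],[330,218]],.066)))
E
```

```text
[[-17.  42.]] 28.14943180744029 [-0.24971981 -0.23140779 -0.83965481] 0.04310620495579999 0.030777013246896915
212 .........+########.########.......................
213 .........+########.########.......................
214 .........+########.########......................+
215 ..........########.########.......................
216 ..........########.########.......................
217 ..........########.########+......................
218 ..........########.+########+.....................
219 ..........########...++######+....................
220 ..........########....+#####+.....................
221 ..........########.++#####++......................
222 ..........++######++####++........................
223 .............++#+++###+...........................
224 ...................++.............................
225 ..................................................
226 ..................................................
227 ..........+.......................................
228 ..........+..+....................................
229 ..................................................
[... 1696 characters left out ...]
..............
242 ...........................................................................
243 ...........................................................................
244 ...........................................................................
245 ...........................................................................
246 ...........................................................................
247 ...........................................................................
248 ...........................................................................
249 ...........................................................................
[[-51.9  21.1]
 [-27.1  10.4]
 [ 10.5  27.3]]
```

Call:
drive_tool(
  series=[
    [[0.66,-1.0,0.05],0],
    [[0.66,-1.0,0],0],
    [[0.22,-1.18,0],-4.7],
    [[0.22,-1.18,0],-4.7],
    [[0.22,-1.18,0],-4.7],
    [[0.22,-1.18,0],-4.7],
    [[0.22,-1.18,0],-4.7],
    [[0.22,-1.18,0],-4.7],
    [[0,0,0],0],
    [[0,0,0],0],
  ],
)

```text
time: 36.2
ee_pos: [0.5681, -0.0072, 0.0446]
eef_rot: [0.671, 0.742, 0.0, -0.0]
ft_force: [0.4, 0.2, 0.5]
width: 0.0303
grip_force: 0.0
```

```bash
python3 - <<'E'
from h import *
s,w=wrist();print(tray(s["ee_pos"]),yaw(s)-5.7,s["ft_force"],s["ee_pos"][2],s["width"]);dark(w)
c=vision.camera("side");P=[np.r_[world(x,-67),.066] for x in(-32,0,32)];print(proj(c,P).round())
rows("side",315,375,218,238,1,80,105)
c=vision.camera("scene");print(proj(c,P).round());rows("scene",300,360,222,260,1,80,100)
E
```

```text
[[  0.8 -50.8]] 0.06978772160831426 [0.35391955 0.16082083 0.47292564] 0.044557416839022534 0.030300615835561002
18 [-71.1  71.4] axis [-0.74  0.67] len 3.0
14 [-73.5  57.7] axis [0.02 1.  ] len 3.0
621 [-20.7 -47.3] axis [0.73 0.68] len 20.0
620 [ 22.7 -47.3] axis [-0.73  0.68] len 20.0
106 [ 11.5 -74.2] axis [0.99 0.13] len 9.0
[[330. 232.]
 [342. 230.]
 [353. 229.]]
218 .............########.......#######+........................
219 .............########......+#######+.....................+##
220 .............#######+......+#######......................###
221 .............+######+......+#######.......................++
222 ..............######+......+######+.......+.................
223 ..............######+......+######+.........+...............
224 ..............######+......+######+.........................
225 ..............######+......+######+.........................
226 ..............######+......+######+.........................
227 ..............######+.......######+.........................
228 ..............######+.......######..........................
229 .........
[... 2381 characters left out ...]
..................................................
250 ...........................WWW..............................
251 ...........................WWWWWWW..........................
252 ............................WWWWWWWW........................
253 ............................WWWWWWWW........................
254 ............................WWWWWWWW........................
255 ............................WWWWWWWW........................
256 ............................WWWWWWW.........................
257 ............................WWWWWWW.........................
258 ............................WWWWWWW.........................
259 ............................WWWWWWW.........................
```

```bash
python3 - <<'E'
from h import *
c=vision.camera("scene");print(tray(unproj(c,[[322,247],[323.5,243],[327.5,238.5],[329,234],[329,233]],.066)))
print(tray(unproj(vision.camera("side"),[[333,233.5],[336,233.5],[347,231]],.066)))
E
```

```text
[[-24.2 -73.3]
 [ -8.9 -70.5]
 [ 10.9 -72.3]
 [ 28.9 -68.6]
 [ 32.6 -67. ]]
[[-29.8 -77.7]
 [-22.7 -80.8]
 [ 11.  -76.7]]
```

Call:
drive_tool(
  series=[
    [[0.05,-1.2,0],0],
    [[0.05,-1.2,0],0],
    [[0.05,-1.2,0],0],
    [[0.12,-1.19,0],0],
    [[0.12,-1.19,0],0],
    [[0.12,-1.19,0],0],
    [[0,0,0],0],
    [[0,0,0],0],
    [[0,0,0],0],
    [[0,0,0],0],
  ],
)

```text
time: 37.8
ee_pos: [0.5731, -0.0785, 0.0446]
eef_rot: [0.671, 0.741, 0.0, -0.0]
ft_force: [-0.5, -0.5, 0.2]
width: 0.0303
grip_force: 0.0
```

```bash
python3 - <<'E'
from h import *
s,w=wrist();print(tray(s["ee_pos"]),yaw(s)-5.7,s["ft_force"],s["ee_pos"][2],s["width"]);dark(w)
c=vision.camera("scene");print(proj(c,[np.r_[world(x,-139),.066] for x in(-32,0,32)]).round());rows("scene",320,385,230,268,1,80,100)
E
```

```text
[[  -1.3 -122.3]] 0.01152805060573403 [-0.49765265 -0.45534002  0.19707086] 0.04456687053941428 0.03033644050924319
625 [ -22.7 -118.8] axis [0.73 0.68] len 20.0
623 [  20.6 -118.8] axis [-0.74  0.68] len 20.0
110 [   9.8 -145.8] axis [0.98 0.22] len 9.0
[[347. 256.]
 [352. 248.]
 [357. 240.]]
230 ###############################++######+.........................
231 ##############################+...#####..........................
232 ##############################+...+###+..........................
233 ##############################+....##+...........................
234 ###############################....#+............................
235 ##############################+....+........WWWWWW...............
236 ##############################+...++........WWWWWWWWWW...........
237 ###############################++++............WWWWWWWWWWW.......
238 ##################################...............WWWWWWWWWWWW....
239 #################################+...............WWWWWWWWWWWWWWWW
240 #################################+...............WWWWWWWWWWWWWWWW
241 ###############################
[... 1154 characters left out ...]

258 .......WWWWWWWW...........................WWWWWWWWWWWWWWWWWWWWWWW
259 ........WWWWWWW..........................WWWWWWWWWWWWWWWWWWWWWWWW
260 ........WWWWWWW.........................WWWWWWWWWWWWWWWWWWWWWWWWW
261 ........WWWWWWW.........................WWWWWWWWWWWWWWWWWWWWWWWWW
262 .........WWWWWW........WWWWWWWWW.......WWWW..WWWWWWWWWWWWWWWWWWWW
263 .........WWWWWW.......WWWWWWWWWWWWWW..WWWWW.WWWWWWWWWWWWWWWWWWWWW
264 .........WWWWW.......WWWWWWWWWWWWWWWWWWWWWWWWWWWWWWWWWWWWWWWWWWWW
265 .........WWWW........WWWWWWWWWWWWWWWWWWWWWWWWWWWWWWWWWWWWWWWWWWWW
266 .........WW.........WWWWWWWWWWWWWWWWWWWWWWWWWWWWWWWWWWWWWWWWWWWWW
267 ....................WWWWWWWWWWWWWWWWWWWWWWWWWWWWWWWWWWWWWWWWWWWWW
```

Call:
drive_tool(
  series=[
    [[0.12,-1.19,0],0],
    [[0.12,-1.19,0],0],
    [[0.12,-1.19,0],0],
    [[0.12,-1.19,0],0],
    [[0.12,-1.19,0],0],
    [[0,0,0],0],
    [[0,0,0],0],
    [[0,0,0],0],
    [[0,0,0],0],
    [[0,0,0],0],
  ],
)

```text
time: 39.2
ee_pos: [0.5791, -0.1383, 0.0446]
eef_rot: [0.671, 0.741, 0.0, 0.0]
ft_force: [-0.3, 0.8, 0.4]
width: 0.0305
grip_force: 0.0
```

```bash
python3 - <<'E'
from h import *
s,w=wrist();print(tray(s["ee_pos"]),yaw(s)-5.7,s["ft_force"],s["width"]);dark(w)
rows("scene",340,425,235,280,1,80,110)
rows("side",320,405,236,276,2,90,115)
E
```

```text
[[  -1.2 -182.4]] -0.009911613678077913 [-0.29174877  0.84318959  0.42135592] 0.0305483592827652
890 [ -18.4 -177.6] axis [0.98 0.2 ] len 34.0
21 [   9.3 -173.9] axis [-0.63  0.78] len 4.0
580 [  20.8 -179.1] axis [-0.73  0.68] len 19.0
34 [  10.2 -183.6] axis [0.93 0.36] len 6.0
77 [  -9.7 -210.3] axis [-0.14  0.99] len 16.0
235 .+########+##################################+.........+++................+++++......
236 .+########+##################################+...........................++##++......
237 .+#####################################+#####+..........................++##+++......
238 .###############################++####+.+###+...........................++##+........
239 .#########################+#####++####...+#+............................++#++........
240 .#########################+###########...++.WWWWW........................+++.........
241 .+####################################.....WWWWWWWWWW................................
242 ..####################################.....WWWWWWWWWWWWWW............................
243 ..##++################################....WWWWWW
[... 4377 characters left out ...]
.................WWW...W.WWW.......................WW.WWWWWWWWWWWWWWWW
262 ++++######++++....................WWW.WW.............................WWWWWWWWWWWWWW.W
264 ++++++++++++++.......................W.................................WWWWWWW.......
266 +++++++++++++++..W.....................W..##+...................WWW...WW.............
268 +++++++++++++++++........................W.............W....W........................
270 +++++++++++++++++....................................................................
272 ++++++++++++++++++...................................................................
274 ++++++++++++++++++++.................................................................
```

Holder A appears to have dropped. I'll rise and move back so the wrist camera can look into the bin and count.

Call:
drive_tool(
  series=[
    [[0,0,5],0],
    [[0,0,5],0],
    [[0,0,5],0],
    [[0.5,-5,2],0],
    [[0.5,-5,0],0],
    [[0.4,-4,0],0],
    [[0,0,0],0],
    [[0,0,0],0],
    [[0,0,0],0],
    [[0,0,0],0],
  ],
  hand=0.908,
)

```text
time: 40.6
ee_pos: [0.5934, -0.2774, 0.2147]
eef_rot: [0.671, 0.742, 0.0, -0.0]
ft_force: [-0.1, 0.5, -0.6]
width: 0.008
grip_force: 0.0
```

```bash
python3 - <<'E'
from h import *
s,w=wrist();print(tray(s["ee_pos"]),s["ee_pos"][2])
g=w["color"].astype(int).max(2);m=((g<95)*255).astype(np.uint8);n,l,st,ce=cv2.connectedComponentsWithStats(m)
for i in range(1,n):
    if st[i,4]>60: print(st[i],ce[i].round(),tray(unproj(w,[ce[i]],.012)))
print(proj(w,[np.r_[world(x,y),.06] for x,y in((-38,-168),(38,-168))]).round(), proj(w,[np.r_[world(x,y),.01] for x,y in((-44,-300),(44,-140))]).round())
v=cv2.resize(g[100:290,230:420].astype(np.float32),(95,63),interpolation=cv2.INTER_AREA)
for k in v: print("".join("#" if a<80 else "+" if a<125 else "." if a<200 else "W" for a in k))
E
```

```text
[[  -0.8 -322.2]] 0.21472093238490952
[269   0   6  47 103] [273.  25.] [[ -51.7 -136.4]]
[ 451    0   62  139 1628] [483.  62.] [[ 157.6 -169.3]]
[523  69  34  18 331] [540.  78.] [[ 216.6 -184.1]]
[     0     70    640    410 114425] [290. 366.] [[ -44.2 -514.5]]
[286  81  41  11 277] [309.  87.] [[ -17.4 -192.6]]
[331  89  17  37 229] [339. 105.] [[  14.1 -210.4]]
[304 111  12  40 234] [310. 129.] [[ -16.1 -234. ]]
[513 122  30  13 270] [529. 129.] [[ 212.5 -233.4]]
[598 143  42  13 362] [620. 149.] [[ 312.4 -253.8]]
[442 149  39  16 280] [461. 155.] [[ 144.5 -259.6]]
[612 177  28  10 197] [627. 181.] [[ 326.1 -287.1]]
[434 195  38  12 256] [452. 200.] [[ 138.8 -307.8]]
[492 220  27  16 203] [506. 228.] [[ 201.4 -339. ]]
[579 222  43  24 419] [601. 233.] [[ 309.7 -345. ]]
[425 237  38  13 271] [444. 242.] [[ 134.  -356.1]]
[ 292  269   66   35 1545] [325. 287.] [[  -0.9 -410.6]]
[[282.  46.]
 [370.  46.]] [[285. 192.]
 [370.  30.]]
...........WWWW.........WWWWWWWWWWWWWWWWWWWWWWWWWWWW.###.WWWWWWWWWWWWWWWWWWWW..................
...........WWWW.........WWWWWWWWWWWWWWWWWWWWWWWWWWWWW+#
[... 5196 characters left out ...]
############################
###############################+..#####++++.........+++++####+..###############################
###############################+.+#########+.......+#########+..###############################
###############################+.+##########.......+##########..###############################
###############################+.###########.......+##########+.+##############################
#############################++++###########.......+###########...+############################
#############################..+############.......+###########....############################
############################+..+############.......+###########..W.############################
```

All three holders are in the bin, as three dark bodies at tray y -193, -210 and -234. Now to shut the gate.

Call:
drive_tool(
  series=[
    [[-2.96,4.8,-2.2],0],
    [[-2.96,4.8,-2.2],0],
    [[-2.96,4.8,-2.2],0],
    [[-2.96,4.8,-2.2],0],
    [[0,0,0],0],
    [[0,0,-1.8],0],
    [[0,0,-1.8],0],
    [[0,0,-1.8],0],
    [[0,0,0],0],
    [[0,0,0],0],
  ],
)

```text
time: 41.9
ee_pos: [0.4754, -0.0868, 0.0734]
eef_rot: [0.671, 0.741, 0.0, 0.0]
ft_force: [0.5, -0.4, 0.1]
width: 0.008
grip_force: 0.0
```

```bash
python3 - <<'E'
from h import *
s=r.read_state();print(tray(s["ee_pos"]),s["ee_pos"],s["ft_force"],yaw(s)-5.7)
E
```

```text
[[ -99.4 -120.9]] [ 0.47535184 -0.08683858  0.07344485] [ 0.54706257 -0.36022536  0.11931281] -0.048929911129385495
```

Call:
drive_tool(
  series=[
    [[1.05,0.1,0],0],
    [[1.05,0.1,0],0],
    [[1.05,0.1,0],0],
    [[1.05,0.1,0],0],
    [[1.05,0.1,0],0],
    [[1.05,0.1,0],0],
    [[1.05,0.1,0],0],
    [[1.05,0.1,0],0],
    [[0,0,0],0],
    [[0,0,0],0],
  ],
)

```text
time: 43.15
ee_pos: [0.5558, -0.079, 0.0719]
eef_rot: [0.672, 0.741, -0.002, -0.003]
ft_force: [-16.0, -0.4, 8.3]
width: 0.0081
grip_force: 7.8
```

Call:
drive_tool(
  series=[
    [[0.2,0.02,0],0],
    [[0.2,0.02,0],0],
    [[0.2,0.02,0],0],
    [[0,0,0],0],
    [[0,0,0],0],
    [[0,0,0],0],
    [[0,0,0],0],
    [[0,0,0],0],
    [[0,0,0],0],
    [[0,0,0],0],
  ],
)

```text
time: 44.4
ee_pos: [0.5565, -0.079, 0.0717]
eef_rot: [0.672, 0.74, -0.005, -0.007]
ft_force: [-44.1, 0.3, 32.9]
width: 0.0075
grip_force: 22.0
```

Call:
drive_tool(
  series=[
    [[-1,-0.1,0],0],
    [[-1.5,-0.15,0],0],
    [[-1.5,-0.15,0],0],
    [[0,0,4],0],
    [[0,0,5],0],
    [[0,0,5],0],
    [[-1,4,0],0],
    [[-1,4,0],0],
    [[-1,4,0],0],
    [[0,0,0],0],
  ],
)

```text
time: 45.65
ee_pos: [0.4941, 0.0416, 0.2127]
eef_rot: [0.669, 0.743, 0.001, -0.0]
ft_force: [0.4, -0.1, -0.5]
width: 0.0081
grip_force: 0.0
```

```bash
python3 - <<'E'
from h import *
import pickle
for n,(x0,x1,y0,y1) in dict(side=(305,375,216,250),scene=(325,365,228,278)).items():
    o=pickle.load(open(n+".pkl","rb"))["color"];c=vision.camera(n)["color"]
    a=cv2.cvtColor(o[y0:y1,x0:x1],cv2.COLOR_RGB2GRAY);b=cv2.cvtColor(c[y0:y1,x0:x1],cv2.COLOR_RGB2GRAY)
    d=cv2.absdiff(a,b);print(n,"max diff",d.max())
    for k,q in enumerate(d): 
        if (q>18).any(): print(y0+k,"".join("#" if v>30 else "+" if v>18 else "." for v in q))
    t=(slice(220,240),slice(340,358)) if n=="side" else (slice(230,250),slice(338,356))
    print("tab shift",cv2.phaseCorrelate(np.float32(cv2.cvtColor(o,6+1)[t]),np.float32(cv2.cvtColor(c,7)[t])))
c=vision.camera("side");print(proj(c,[np.r_[world(x-4,-117),.11] for x in(0,-10)]))
s=r.read_state();print(s["ee_pos"],s["time"])
E
```

```text
side max diff 65
218 ...............................##+....................................
219 ..............................####....................................
220 ..............................+###....................................
221 .........#+...................+###....................................
222 .........+#.+++...............####....................................
223 ...........+###...............#..##..........+........................
224 ..........+####...............#.#+..........++........................
225 ...........#####................#...........+.........................
226 ...........+#####+....................................................
227 .............+#####..........................+........................
228 ..............++###..........................+........................
229 .................#+..........................+........................
230 .............................................+........................
231 .............................................+........................
236 .........................................+..+.........................
237 .........................................+..+.........................
tab shift ((0.8678530141914358, -0.4010235852459054), 1.0809311005804274)
scene max diff 30
231 ...............+++......................
232 ................+..+++..................
233 ....................++..................
241 .......................+................
242 .......................+................
243 .......................+................
tab shift ((0.26263465253232, -0.1967968595880336), 0.9840283691883087)
[[349.20940314 221.1601834 ]
 [345.63256368 221.73078124]]
[0.49485784 0.03730207 0.21269154] 45.8
```

The tab now sits about 2 mm further shut than at the start, and it was pressed hard against its stop, so the gate is shut. Everything is clear, so I'm handing in.

```bash
python3 -c "
from bench import r
print(r.close_job())"
```

```text
the job is handed in; nothing more can be done
None
```

I handed the job in at about 46 s: all three sheet holders are in the bin, the gate is pushed shut against its stop, and the long angle clip was left untouched; the hand-in returned no verdict, so this rests on my own camera and force checks.

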